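# Check a glass cabochon in the bench polariscope and keep its lamp key held down

## Task

Set the glass cabochon, flat side down, gently in the locating ring on the window of the bench polariscope and let go of it, then swing the round viewing filter over it until the arm is home against its stop. Then press the sprung lamp key at the front all the way down with the fingertips, without forcing it, and finish while still holding it down so that the lamp stays lit; leave the two jars where they are.

Things in the scene. Friction and masses are not known exactly. Their poses are not given: they have to be found in the camera images.
- cabochon: The work: one loose domed disc of solid amber glass, 40 mm across, 20 mm high, 60 g, flat underside, straight side from 1.5 to 12 mm up, then a dome. Lies on the table on the robot's side of the polariscope. Origin: centre of the flat underside; z up.
- polariscope: Grey bench instrument fixed to the table, 222 mm long, 90 mm wide. Origin at table level under the window centre. Own -x: its front (key end, 127 mm away, points to the robot's left); own +x: rear (pillar end, 95 mm); own y: across, +y is the far side from the robot. Top 34 mm high; front step (own x below -65 mm) 20 mm high.
- window (a point): Centre of the dark round window on the polariscope's top, 34 mm above the table, where the cabochon goes. Round it stands an aluminium locating ring, inner diameter 47.6 mm, outer 56 mm, 3 mm high.
- filter_arm (a joint): Hinge of the swinging viewing filter, about a vertical pillar at own (x, y) = (80, 0) mm of the polariscope. 0 rad: filter over the window, arm home against its stop; grows as it swings aside to the polariscope's +y side (limit 1.55; starts 1.1 to 1.4). Stays where it is left (friction 0.08 N m).
- filter (a point): Centre of the viewing filter's top: a dark see-through disc in a ring, 84 mm across, from 66 to 78 mm above the table, its centre 80 mm from the pillar axis. It stands straight above the window at 0 rad.
- filter_knob (a point): Black upright knob on the outer rim of the filter, 15 mm across, to push or pinch for swinging it; its top is 104 mm above the table, 26 mm above the filter. The point is the centre of its top, 118 mm from the pillar axis, moving on an arc about it.
- key_hinge (a joint): Hinge of the sprung lamp key (dead-man: it springs back when let go). 0 rad up, 0.22 rad fully down on its stop; the pad then has gone down 11 mm. About 2.5 N on the pad starts it, 6 N brings it fully down; it is on the stop beyond that.
- key_pad (a point): Round black pad, 29 mm across, at the front end of the lamp key: the place to press straight down. The point is the centre of its top face, 53 mm above the table when up, on the polariscope's centre line at own x = -108 mm.
- lamp_key: The lamp key: steel lever, 20 mm wide, with the round pad at its front end. Origin: on its hinge axis, at own (x, y) = (-57, 0) mm of the polariscope, 44.5 mm above the table; the pad lies 51 mm in front of it.
- frit_jar_a: Small jar with a screw cap, 45 mm across, 62 mm high, bystander. Origin: centre of its underside.
- frit_jar_b: Second small jar with a screw cap, 45 mm across, 62 mm high, bystander. Origin: centre of its underside.

How it is judged:
By the outcome, as a careful person would: the job done as asked, in the order asked, and still so for the second after the job is handed in, while the arm keeps its last pose, push and grip.
It also fails if it takes over 58 s, if anything falls off the work surface, if the arm or the gripper's body presses on something with over 40 N, if the wrist force passes 120 N, or if a joint passes its speed limit or range.

## Robot

A 6-joint arm with a two-finger parallel gripper is mounted at the origin on the work surface; the furniture and walls round the work are solid. World frame = base frame: x ahead of the robot, y to its left, z up, the work surface at z = 0. Lengths are in mm, angles in rad, forces in N, time in s.
With the tool pointing down it reaches from about 300 to 775 mm from the base axis. Payload 14.6 kg.
Tool frame: the origin (TCP) lies midway between the tips of the shut fingers; the grasp point (between the pads) lies 19 mm behind it; z points along the fingers, y is the line along which they close (so a half turn about z gives the same grasp; the last joint's range is limited). The gripper opens to 94 mm and grips with 3 to 60 N. Pads are 16 mm wide; open, the fingers measure 119 mm over their backs; the gripper's body (75 mm by 177 mm) begins 78 mm behind the grasp point.
Start: joints at [1.155, 0.3, 1.521, -0, 1.321, -0.067], TCP at [187.971, 516.872, 205.446] pointing down, gripper open.
Joint ranges: [-3.03, 3.03], [-0.79, 2.21], [0.23, 2.52], [-1.04, 4.18], [0, 3.07], [-2.55, 2.55]. Speed limits (rad/s): [2.22, 2.22, 2.57, 3.14, 3.14, 3.14].

## Interface

Orientations are given as [roll, pitch, yaw] about the fixed x, y, z axes, in that order (R = Rz(yaw) Ry(pitch) Rx(roll)).
In Python, from cell import manip gives the robot as it stands.
- The arm moves only by the shell command python3 -m creep 'ROWS' [OPENING] [FORCE]. ROWS is text: rows parted by semicolons, each of 6 numbers parted by spaces: the shift along the tool's x, y, z normalised to -1 to 1, where 1 is 4 cm, then the turn, a rotation vector about the tool's x, y, z normalised to -1 to 1, where 1 is pi rad. In form: dx dy dz ax ay az; .... A call has 1 to 20 rows; each row shifts and turns the commanded pose from where the row before left it, along the tool's axes as they then stand; what a row does not reach is not made up. A row lasts 1/8 s, in which the tool goes at most 62.5 mm and 10.7 degrees, less where a joint would pass 70% of its speed; a pose out of reach is approached as far as the arm can. A call with a number of a shift or a turn outside -1 to 1 is refused whole. A call with a gripper value outside its range is refused whole. OPENING is the closure, from 0 (fully open) to 1 (shut), set as the call begins (- or left out, the last holds). The fingers move at their own pace and stop on an object; FORCE is the grip in N (left out, the last holds). Time passes only in rows, so rows that do not move let the fingers close. It gives the time, the measured TCP pose, the force, the opening and the grip force at its end, in the units of the state.
- manip.read_state(): the state, without advancing time (a new reading comes with each control period).
- manip.camera(name): name is "side" or "top" or "wrist"; returns a dict with "color" (400x640x3 uint8, red, green, blue), "range_z" (400x640 float32, mm along the optical axis (not along the pixel's ray), 0 where there is no reading), "camera_matrix" (3x3 intrinsics, pixels), "T" (4x4, takes a point from camera to world coordinates). Camera axes: x right, y down, z forward; pixel columns grow to the right and rows downward; lengths in mm; the calibration is good to about 2 mm. A picture is of the moment at which its call begins.
- manip.sign_off(): hands the job in; it is judged then, once.
The state is a dict: "clock": time; "joints": joint angles; "qd": joint speeds; "effort": joint torques, N m; "eef_pos": TCP position; "eef_rot": TCP orientation; "wrist_force": force on the tool from outside, world axes, zero at the start; "moment": the same for the moment, N m; "finger_gap": finger opening in mm; "finger_force": force on a finger pad.
Only numpy, scipy, OpenCV 4.12 (cv2) and the standard library are available. Lean on these libraries where they do the work, as an engineer would, in place of code of your own. Each camera call takes 0.05 s, during which the arm holds its last target. There are 200 camera calls.

## Working session

There is one attempt and no reset: what is moved stays moved. The work goes in short steps, Python scripts to look and compute and a shell command to move; the robot and the scene stay as the last step left them, time stands still between calls to the robot, and variables do not carry over. Pictures are saved under pics/ and viewed, at most 10 in all, crops included, and the job is handed in when it is done.

```bash
mkdir -p pics; ls
cat > h.py <<'E'
import numpy as np, cv2
from cell import manip
def save(name,fn):
    c=manip.camera(name); np.savez('pics/'+fn+'.npz',**c)
    cv2.imwrite('pics/'+fn+'.png',c['color'][:,:,::-1]); return c
def world(c,u,v,z):
    K=np.array(c['camera_matrix']);T=np.array(c['T'])
    d=T[:3,:3]@np.linalg.solve(K,[u,v,1.]);o=T[:3,3]
    return o+d*(z-o[2])/d[2]
def cloud(c):
    K=np.array(c['camera_matrix']);T=np.array(c['T']);Z=c['range_z']
    v,u=np.mgrid[:Z.shape[0],:Z.shape[1]]
    P=np.stack([(u-K[0,2])/K[0,0]*Z,(v-K[1,2])/K[1,1]*Z,Z],-1)
    return P@T[:3,:3].T+T[:3,3]
E
python3 - <<'E'
from h import *
s=manip.read_state();print(s)
a=save('top','top0');b=save('side','side0')
print(a['T'],b['T'])
E
```

```text
pics
{'clock': 0.0, 'joints': array([ 1.15542746e+00,  3.00467495e-01,  1.52160894e+00, -1.10458305e-05,
        1.32067825e+00, -6.66069775e-02]), 'qd': array([ 1.05668934e-03, -8.66071825e-04,  6.37802581e-04,  8.84424685e-04,
        4.58038224e-05,  1.59053771e-04]), 'effort': array([-2.99466432e-03, -5.31803441e+01, -3.52725613e+01,  7.07658869e-02,
        2.45872897e-02, -1.16443448e-04]), 'eef_pos': array([187.8542154 , 516.63798047, 204.87652055]), 'eef_rot': array([-3.14043249e+00, -6.66667327e-05,  2.79283346e+00]), 'wrist_force': array([ 0.06634533, -0.23741387,  0.22964281]), 'moment': array([-0.04607011,  0.02343355,  0.04481462]), 'finger_force': 0.0, 'finger_gap': 94.19294115749358}
[[ 2.65304494e-02 -9.99194134e-01  3.01200599e-02  4.57274556e+02]
 [-9.99645800e-01 -2.65816448e-02 -1.30050308e-03  1.40720443e+02]
 [ 2.10009579e-03 -3.00748884e-02 -9.99545442e-01  9.34967296e+02]
 [ 0.00000000e+00  0.00000000e+00  0.00000000e+00  1.00000000e+00]] [[ 6.16633423e-01  3.78262228e-01 -6.90420819e-01  1.07354839e+03]
 [ 7.87245607e-01 -2.99347747e-01  5.39106002e-01 -3.11812101e+02]
 [-2.75247865e-03 -8.75961536e-01 -4.82373103e-01  5.09551208e+02]
 [ 0.00000000e+00  0.00000000e+00  0.00000000e+00  1.00000000e+00]]
```

View pics/top0.png

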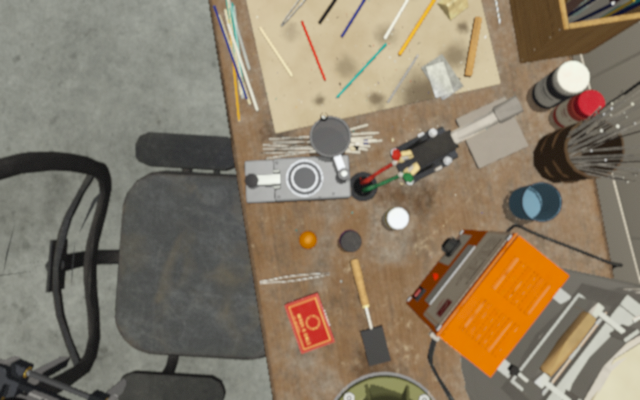

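View pics/side0.png

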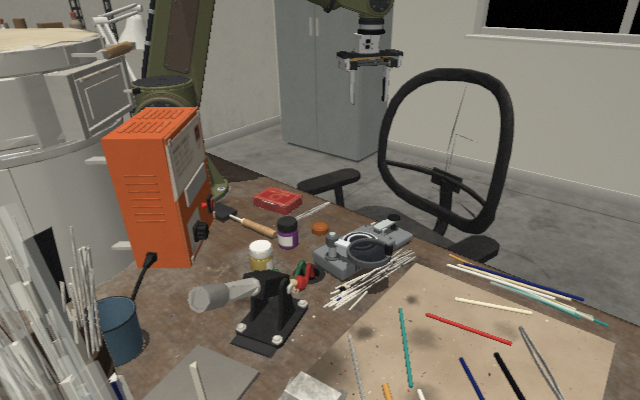

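Top view: the cabochon is at px (308,240), window (304,179), key pad (~252,181), filter (330,137), knob (~323,118) and pillar (~342,173). The jars are at (349,241) and (397,218). The side view shows the same layout, with pliers and a torch beyond the pillar end.

Run:
```python
from h import *
c=dict(np.load('pics/top0.npz'));im=c['color'];P=cloud(c)
hsv=cv2.cvtColor(im,cv2.COLOR_RGB2HSV)
print('K',c['camera_matrix'][0])
m=cv2.inRange(hsv,(8,180,120),(25,255,255));m[:220]=0;m[260:]=0;m[:,:290]=0;m[:,330:]=0
ys,xs=np.nonzero(m);print('cab px',xs.mean(),ys.mean(),len(xs),np.ptp(xs),np.ptp(ys),world(c,xs.mean(),ys.mean(),10),'top',np.nanmax(P[m>0][:,2]))
# heights
def reg(z0,z1,box):
    x0,x1,y0,y1=box;Q=P[y0:y1,x0:x1];k=(Q[...,2]>z0)&(Q[...,2]<z1)&(c['range_z'][y0:y1,x0:x1]>0)
    v,u=np.nonzero(k);return Q[k],u+x0,v+y0
Q,u,v=reg(28,42,(235,360,150,210));
mask=np.zeros(im.shape[:2],np.uint8);mask[v,u]=255
print('body px',cv2.minAreaRect(np.c_[u,v].astype(np.float32)),Q.mean(0))
r=cv2.minAreaRect(Q[:,:2].astype(np.float32));print('body rect',r)
Q,u,v=reg(62,84,(290,365,100,180));print('filter',Q.mean(0),cv2.minEnclosingCircle(Q[:,:2].astype(np.float32)))
Q,u,v=reg(92,112,(290,365,90,190));print('knob/pillar',[(int(a),int(b),q.round()) for a,b,q in zip(u,v,Q)][:40])
Q,u,v=reg(46,60,(235,290,160,205));print('key',Q.mean(0),Q.min(0),Q.max(0))
for b in [(335,365,225,258),(380,415,203,233)]:
    Q,u,v=reg(45,75,b);print('jar',cv2.minEnclosingCircle(Q[:,:2].astype(np.float32)),Q[:,2].max())
cr=np.hstack([cv2.resize(im[100:260,230:390],None,fx=4,fy=4,interpolation=cv2.INTER_CUBIC)])
cv2.imwrite('pics/crop0.png',cv2.resize(cr,(600,600))[:,:,::-1])
```

```text
K [432.91591708   0.         324.6173298 ]
cab px 307.3613445378151 239.51680672268907 238 17 17 [406.10208892 174.22133175  10.        ] top 934.9672957608084
body px ((311.32598876953125, 177.19337463378906), (42.782894134521484, 76.21031951904297), 86.98721313476562) [535.41935348 171.33370854  33.67390687]
body rect ((537.8457641601562, 168.68771362304688), (90.00940704345703, 159.51043701171875), 4.533260822296143)
filter [609.10386499 129.69996743  74.01982667] ((594.2992553710938, 124.02351379394531), 67.2081069946289)
knob/pillar [(322, 112, array([659., 149., 100.])), (325, 112, array([658., 144., 104.])), (321, 113, array([656., 151., 103.])), (326, 113, array([656., 142., 104.])), (320, 114, array([654., 153., 102.])), (327, 114, array([655., 140., 100.])), (320, 115, array([653., 153., 100.])), (327, 115, array([653., 140., 103.])), (320, 116, array([650., 153., 102.])), (321, 116, array([650., 151., 104.])), (326, 116, array([650., 141., 105.])), (327, 116, array([651., 139., 100.])), (320, 117, array([650., 153.,  97.])), (321, 117, array([648., 151., 104.])), (322, 117, array([648., 149., 103.])), (325, 117, array([649., 143., 101.])), (326, 117, array([649., 141., 101.])), (327, 117, array([651., 139.,  93.])), (321, 118, array([647., 151., 101.])), (322, 118, array([647., 149.,  99.])), (323, 118, array([646., 147., 105.])), (324, 118, array([647., 145., 100.])), (325, 118, array([647., 143., 102.])), (326, 118, array([647., 141., 100.])), (322, 119, array([647., 149.,  92.])), (323, 119, array([646., 147.,  98.])), (324, 119, array([646., 145.,  96.])), (325, 119, array([647., 143.,  95.]))]
key [529.71307109 268.85662902  49.88969403] [511.94619618 232.35104068  46.06351355] [551.02291967 306.00905934  56.92689055]
jar ((409.15911865234375, 85.16976928710938), 21.85090446472168) 65.44503804225099
jar ((457.71319580078125, -8.138359069824219), 22.178499221801758) 64.94480468192853
```

View pics/crop0.png

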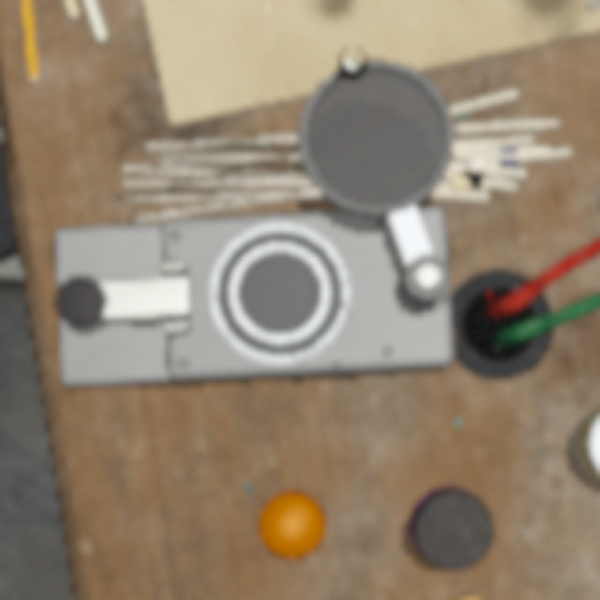

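The crop shows the locating ring centred at crop (280,292), which is px ~(304.7,177.9). The pad is at crop (82,303) → (251.9,180.8), the knob at crop (352,62) → (323.9,116.5), and the pillar cap at (425,275). The polariscope is almost square to the image.

Run:
```python
from h import *
c=dict(np.load('pics/top0.npz'));im=c['color']
g=cv2.cvtColor(im,cv2.COLOR_RGB2GRAY)
big=cv2.resize(g[150:210,235:360],None,fx=8,fy=8,interpolation=cv2.INTER_CUBIC)
b=cv2.inRange(big,0,125)
cs,_=cv2.findContours(b,cv2.RETR_LIST,cv2.CHAIN_APPROX_NONE)
for k in cs:
    A=cv2.contourArea(k)
    if A<1500: continue
    (u,v),r=cv2.minEnclosingCircle(k);mm=cv2.moments(k);u=mm['m10']/A;v=mm['m01']/A
    u=(u+.5)/8-.5+235;v=(v+.5)/8-.5+150
    print(round(u,1),round(v,1),'r',r/8*2.08,'z34',world(c,u,v,34).round(1),'z53',world(c,u,v,53).round(1),'circ',A/np.pi/r/r)
print('win hand',world(c,304.7,177.9,36),'pad',world(c,251.9,180.8,53))
print('knob',world(c,323.6,115.5,104))
p=world(c,251.9,180.8,53);w=world(c,304.7,177.9,36)
d=(w-p)[:2];print(np.linalg.norm(d));ax=d/np.linalg.norm(d);print('ax',ax,np.degrees(np.arctan2(*ax[::-1])))
ay=np.array([-ax[1],ax[0]]);piv=w[:2]+80*ax;print('pillar',piv,world(c,343.3,173.3,95))
k=world(c,323.6,115.5,104)[:2]-piv;print('knob r',np.linalg.norm(k),'ang',np.arctan2(k@ay,-k@ax))
```

```text
304.1 177.6 r 20.69600555419922 z34 [536.1 183.8  34. ] z53 [534.4 182.9  53. ] circ 0.9341069112706256
353.4 164.8 r 16.465438461303712 z34 [565.5  81.6  34. ] z53 [563.3  82.9  53. ] circ 0.3629141796865303
328.8 159.3 r 51.359200134277344 z34 [575.8 133.3  34. ] z53 [573.3 133.4  53. ] circ 0.17210006060349156
284.0 191.3 r 141.253759765625 z34 [506.3 224.8  34. ] z53 [505.3 223.1  53. ] circ 0.1422421852087786
win hand [535.29593843 182.363179    36.        ] pad [525.01390934 289.10584879  53.        ]
knob [651.1481042  146.08633286 104.        ]
107.23673659531548
ax [ 0.09588159 -0.99539275] -84.49793701166666
pillar [542.96646584 102.73175926] [541.14576523 104.82515559  95.        ]
knob r 116.54563882511917 ang 1.285666451486242
```

```bash
python3 -m creep '0 0 0 0 0 0.0514;0 0 0 0 0 0.0514;0 0 0 0 0 0.0514;0 0 0 0 0 0.0514;0 0 0 0 0 0.0514;0 0 0 0 0 0.0514;0 0 0 0 0 0.0514;-0.75 0.39 0 0 0 0;-0.75 0.39 0 0 0 0;-0.75 0.39 0 0 0 0;-0.75 0.39 0 0 0 0;-0.75 0.39 0 0 0 0;-0.75 0.39 0 0 0 0;-0.75 0.39 0 0 0 0;-0.75 0.39 0 0 0 0;-0.75 0.39 0 0 0 0;-0.75 0.39 0 0 0 0;-0.75 0.39 0 0 0 0;-0.75 0.39 0 0 0 0;0 0 0 0 0 0' 0 20
python3 - <<'E'
from h import *
s=manip.read_state();print(s['eef_pos'],s['eef_rot'],s['clock'])
c=save('wrist','w0');print(c['T'].round(2))
E
```

```text
clock: 2.6
eef_pos: [407.9, 174.2, 205.2]
eef_rot: [-3.141, 0.0, 1.66]
wrist_force: [0.7, -0.5, 0.1]
finger_gap: 93.5
finger_force: 0.0
[407.90382311 174.20328793 205.19536892] [-3.14109016e+00  2.29931294e-04  1.65981318e+00] 2.6
[[ 1.0000e+00  9.0000e-02  2.0000e-02  4.0144e+02]
 [ 9.0000e-02 -9.6000e-01 -2.7000e-01  2.5282e+02]
 [-0.0000e+00  2.7000e-01 -9.6000e-01  3.8438e+02]
 [ 0.0000e+00  0.0000e+00  0.0000e+00  1.0000e+00]]
```

View pics/w0.png

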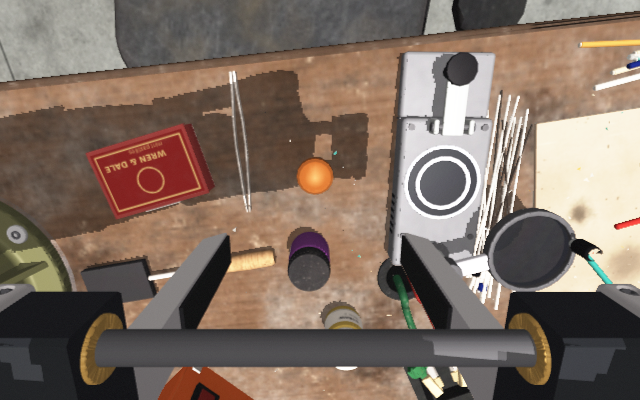

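The wrist view shows the cabochon at px (315,176), the ring at (442,181), the pad at (461,69), and the filter and knob at (532,250)/(583,247). I'll cross-check these against the top view.

Run:
```python
from h import *
c=dict(np.load('pics/w0.npz'));im=c['color'];hsv=cv2.cvtColor(im,cv2.COLOR_RGB2HSV)
m=cv2.inRange(hsv,(5,150,120),(25,255,255));m[:150]=0;m[200:]=0;m[:,:285]=0;m[:,345:]=0
m=cv2.morphologyEx(m,cv2.MORPH_OPEN,np.ones((3,3)))
k=max(cv2.findContours(m,0,1)[0],key=cv2.contourArea)
for n,f in(('enc',cv2.minEnclosingCircle(k)),):
    (u,v),r=f;print(u,v,r,world(c,u,v,10),[ (world(c,u+r,v,8)-world(c,u-r,v,8))[0]])
P=cloud(c);Q=P[m>0];print('cloud cab',Q[:,:2].min(0),Q[:,:2].max(0),Q[:,2].max())
g=cv2.cvtColor(im,cv2.COLOR_RGB2GRAY);w=cv2.inRange(im,(225,225,225),(255,255,255));w[:135]=0;w[225:]=0;w[:,:398]=0;w[:,485:]=0
for k in cv2.findContours(w,cv2.RETR_LIST,cv2.CHAIN_APPROX_NONE)[0]:
    if len(k)<40: continue
    (u,v),ax,a=cv2.fitEllipse(k);print('ring',u,v,ax,world(c,u,v,34).round(1),world(c,u,v,37).round(1), (world(c,u+ax[0]/2,v,37)-world(c,u-ax[0]/2,v,37))[0])
b=cv2.inRange(g,0,60);b[:45]=0;b[95:]=0;b[:,:440]=0;b[:,485:]=0
k=max(cv2.findContours(b,0,1)[0],key=cv2.contourArea);(u,v),r=cv2.minEnclosingCircle(k);print('pad',u,v,r,world(c,u,v,53))
b=P[...,2];q=(b>97)&(b<108)&(np.hypot(P[...,0]-651,P[...,1]-146)<25);print('knob',P[q].min(0),P[q].max(0),np.median(P[q],0))
```

```text
314.7291564941406 175.8020782470703 18.2194881439209 [407.78700831 175.13377273  10.        ] [np.float64(39.66103082213721)]
cloud cab [387.90117951 156.30037949] [426.7967908  252.82294945] 384.3796647170634
ring 481.9053649902344 209.60948181152344 (3.464625358581543, 39.20256042480469) [584.5 159.9  34. ] [583.  160.7  37. ] 3.5737376863992267
ring 442.5835876464844 182.70069885253906 (44.47674560546875, 49.261653900146484) [538.3 184.7  34. ] [537.1 185.3  37. ] 44.911960451405776
ring 442.6204528808594 182.65074157714844 (50.27853775024414, 55.54056167602539) [538.3 184.7  34. ] [537.1 185.3  37. ] 50.76853162685836
ring 442.0436706542969 181.89598083496094 (65.95840454101562, 72.64073944091797) [537.5 185.5  34. ] [536.4 186.   37. ] 66.56186055100028
ring 441.9489440917969 181.59576416015625 (71.1002426147461, 78.62439727783203) [537.4 185.8  34. ] [536.2 186.3  37. ] 71.73386844582814
pad 459.4230651855469 67.78845977783203 17.5585994720459 [526.20375682 292.85406161  53.        ]
knob [645.79841697 140.16154297  97.02766254] [660.69948802 154.81807866 105.01331537] [649.03895548 150.14213998 101.52184504]
```

```bash
python3 -m creep '0.01 -0.02 0.7 0 0 0;0 0 0.7 0 0 0;0 0 0.7 0 0 0;0 0 0.7 0 0 0;0 0 0.7 0 0 0;0 0 0.7 0 0 0;0 0 0.4 0 0 0;0 0 0.3 0 0 0;0 0 0.1 0 0 0;0 0 0 0 0 0;0 0 0 0 0 0' 0 15; python3 -m creep '0 0 0 0 0 0;0 0 0 0 0 0;0 0 0 0 0 0;0 0 0 0 0 0;0 0 0 0 0 0;0 0 0 0 0 0;0 0 0 0 0 0;0 0 0 0 0 0' 1 15
```

```text
clock: 4.03
eef_pos: [406.8, 176.0, 6.0]
eef_rot: [3.141, -0.0, 1.662]
wrist_force: [-0.0, -0.3, 0.2]
finger_gap: 93.8
finger_force: 0.0
clock: 5.03
eef_pos: [406.5, 175.8, 5.5]
eef_rot: [3.142, 0.0, 1.662]
wrist_force: [-0.4, -0.2, -0.7]
finger_gap: 39.5
finger_force: 15.0
```

```bash
python3 -m creep '0 0 -0.25 0 0 0;0 0 -0.5 0 0 0;0 0 -0.75 0 0 0;0 0 -0.5 0 0 0;-0.01 0.4 0 0 0 0;-0.01 0.65 0 0 0 0;-0.01 0.65 0 0 0 0;-0.01 0.65 0 0 0 0;-0.01 0.5 0 0 0 0;-0.01 0.42 0 0 0 0;0 0 0 0 0 0;0 0 0 0 0 0;0 0 0 0 0 0'
python3 - <<'E'
from h import *
s=manip.read_state();print(s['eef_pos'],s['finger_gap'])
c=save('wrist','w1')
cv2.imwrite('pics/w1c.png',cv2.resize(c['color'][50:350,130:530],None,fx=2,fy=2)[:,:,::-1][:600,:800])
E
```

```text
clock: 6.65
eef_pos: [536.5, 185.5, 85.7]
eef_rot: [-3.141, -0.0, 1.663]
wrist_force: [-0.3, -0.3, -0.7]
finger_gap: 39.6
finger_force: 15.0
[536.45188734 185.4632211   85.66893897] 39.56333941014904
```

View pics/w1c.png

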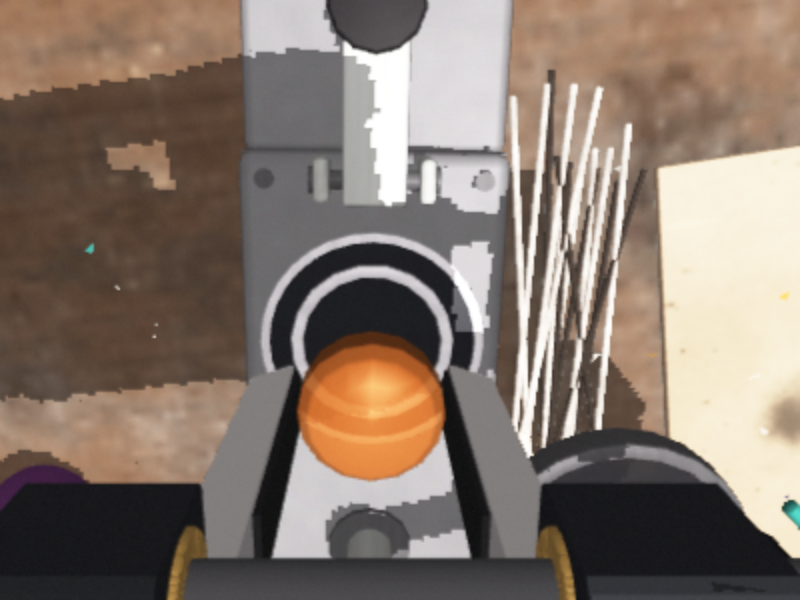

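The ring and held cabochon are centred on the same column (crop ~372). The ring's front outer edge is at crop row ~265 and the cabochon spans rows 332–480. Next I'll check the fore-aft offset.

Run:
```python
from h import *
c=dict(np.load('pics/w1.npz'));im=c['color'];g=cv2.cvtColor(im,cv2.COLOR_RGB2GRAY).astype(int)
u=130+int(372/2);print(list(zip(range(165,200),g[165:200,u])))
hsv=cv2.cvtColor(im,cv2.COLOR_RGB2HSV);m=cv2.inRange(hsv,(5,120,80),(25,255,255));m[:200]=0;m[300:]=0;m[:,:270]=0;m[:,365:]=0
k=max(cv2.findContours(m,0,1)[0],key=cv2.contourArea);(a,b),r=cv2.minEnclosingCircle(k);print('cab',a,b,r)
for z in (84,92):print(z,world(c,a,b,z), world(c,a+r,b,z)-world(c,a-r,b,z))
for v in (182.5,188.5):print(v,world(c,u,v,37),world(c,u,v,34))
```

```text
[(165, np.int64(108)), (166, np.int64(141)), (167, np.int64(208)), (168, np.int64(207)), (169, np.int64(207)), (170, np.int64(190)), (171, np.int64(63)), (172, np.int64(32)), (173, np.int64(30)), (174, np.int64(32)), (175, np.int64(32)), (176, np.int64(33)), (177, np.int64(31)), (178, np.int64(32)), (179, np.int64(31)), (180, np.int64(31)), (181, np.int64(31)), (182, np.int64(73)), (183, np.int64(176)), (184, np.int64(219)), (185, np.int64(218)), (186, np.int64(209)), (187, np.int64(199)), (188, np.int64(176)), (189, np.int64(43)), (190, np.int64(29)), (191, np.int64(34)), (192, np.int64(30)), (193, np.int64(29)), (194, np.int64(32)), (195, np.int64(30)), (196, np.int64(31)), (197, np.int64(30)), (198, np.int64(30)), (199, np.int64(30))]
cab 315.2289123535156 253.22071838378906 37.2834358215332
84 [537.31046628 182.62783415  84.        ] [41.5067901   3.84716607  0.        ]
92 [536.97434246 186.22593814  92.        ] [39.6714212   3.67705008  0.        ]
182.5 [535.0808474  212.34107212  37.        ] [535.15155398 211.66112554  34.        ]
188.5 [535.4629024  208.25068738  37.        ] [535.5386378  207.51690097  34.        ]
```

```bash
python3 -m creep '-0.02 0.02 0.3 0 0 0;0 0 0.3 0 0 0;0 0 0.2 0 0 0;0 0 0.15 0 0 0;0 0 0.08 0 0 0;0 0 0.04 0 0 0;0 0 0 0 0 0;0 0 0 0 0 0'; python3 -m creep '0 0 0.03 0 0 0;0 0 0.02 0 0 0;0 0 0 0 0 0;0 0 0 0 0 0'
```

```text
clock: 7.7
eef_pos: [538.0, 184.7, 42.9]
eef_rot: [3.141, -0.0, 1.662]
wrist_force: [-1.0, -0.4, 0.1]
finger_gap: 39.2
finger_force: 15.0
clock: 8.2
eef_pos: [537.8, 184.7, 40.7]
eef_rot: [3.142, -0.0, 1.662]
wrist_force: [0.4, -0.5, -1.0]
finger_gap: 39.3
finger_force: 15.0
```

```bash
python3 -m creep '0 0 0.015 0 0 0;0 0 0 0 0 0;0 0 0 0 0 0'; python3 -m creep '0 0 0.012 0 0 0;0 0 0 0 0 0;0 0 0 0 0 0'
```

```text
clock: 8.57
eef_pos: [537.8, 184.7, 40.0]
eef_rot: [-3.142, 0.0, 1.662]
wrist_force: [0.1, 2.0, -0.4]
finger_gap: 39.5
finger_force: 15.0
clock: 8.95
eef_pos: [537.9, 184.7, 39.6]
eef_rot: [3.142, -0.0, 1.662]
wrist_force: [0.2, -0.9, -0.2]
finger_gap: 39.3
finger_force: 15.0
```

```bash
python3 -m creep '0 0 0.01 0 0 0;0 0 0 0 0 0;0 0 0 0 0 0'; python3 -m creep '0 0 0.01 0 0 0;0 0 0 0 0 0;0 0 0 0 0 0'
```

```text
clock: 9.32
eef_pos: [537.9, 184.7, 39.4]
eef_rot: [3.141, -0.0, 1.662]
wrist_force: [-2.4, -0.4, 5.9]
finger_gap: 39.3
finger_force: 15.0
clock: 9.7
eef_pos: [537.9, 184.7, 39.3]
eef_rot: [3.141, -0.0, 1.662]
wrist_force: [-4.0, -1.0, 9.5]
finger_gap: 39.5
finger_force: 15.0
```

```bash
python3 -m creep '0 0 -0.008 0 0 0;0 0 0 0 0 0'; python3 -m creep '0 0 0 0 0 0;0 0 0 0 0 0;0 0 0 0 0 0;0 0 0 0 0 0' 0.34; python3 -m creep '0 0 -0.15 0 0 0;0 0 -0.4 0 0 0;0 0 -0.7 0 0 0;0 0 -0.7 0 0 0;0 0 -0.6 0 0 0;0 0 -0.3 0 0 0;0 0 0 0 0 0'
python3 - <<'E'
from h import *
c=save('wrist','w2')
cv2.imwrite('pics/w2c.png',c['color'][60:400,130:600][:,:,::-1])
im=c['color'];hsv=cv2.cvtColor(im,cv2.COLOR_RGB2HSV);m=cv2.inRange(hsv,(5,120,80),(25,255,255));m[:150]=0;m[300:]=0;m[:,:270]=0;m[:,365:]=0
k=max(cv2.findContours(m,0,1)[0],key=cv2.contourArea);(a,b),r=cv2.minEnclosingCircle(k);print('cab',a,b,r,world(c,a,b,44))
P=cloud(c);b=P[...,2];q=(b>97)&(b<108)&(np.hypot(P[...,0]-651,P[...,1]-146)<25);print('knob',q.sum(),P[q].min(0),P[q].max(0))
c=save('top','top2');P=cloud(c);b=P[...,2];q=(b>97)&(b<108)&(np.hypot(P[...,0]-651,P[...,1]-146)<25);print('knob',q.sum(),P[q].min(0),P[q].max(0))
q=(b>60)&(b<900)&(P[...,0]>540)&(P[...,1]>-150)&(P[...,1]<130)&(P[...,1]<70);print('torch/pliers max z, y',P[q][:,2].max())
E
```

```text
clock: 9.95
eef_pos: [537.9, 184.7, 39.4]
eef_rot: [3.141, -0.0, 1.662]
wrist_force: [-2.6, -1.0, 6.1]
finger_gap: 39.1
finger_force: 15.0
clock: 10.45
eef_pos: [537.8, 184.7, 39.0]
eef_rot: [-3.141, 0.0, 1.662]
wrist_force: [0.2, -0.4, 0.2]
finger_gap: 62.1
finger_force: 0.0
clock: 11.32
eef_pos: [538.1, 184.8, 153.9]
eef_rot: [3.14, -0.0, 1.662]
wrist_force: [-0.2, -0.1, -0.4]
finger_gap: 62.0
finger_force: 0.0
cab 314.5710754394531 198.3299560546875 23.580692291259766 [538.35519796 183.90912304  44.        ]
knob 211 [646.1946874  140.13112108  97.10767076] [660.79738763 154.84692992 105.22173586]Traceback (most recent call last):
  File "<stdin>", line 7, in <module>
    return umr_minimum(a, axis, None, out, keepdims, initial, where)
ValueError: zero-size array to reduction operation minimum which has no identity
```

View pics/w2c.png

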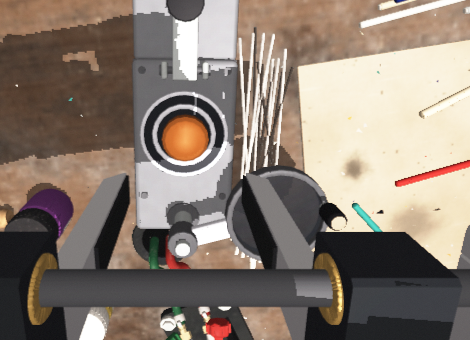

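The cabochon sits inside the ring. The gripper is clear, and the knob is at about (653.7,147.7).

```bash
python3 -m creep '-0.24 0.56 0 0 0 0;-0.24 0.56 0 0 0 0;-0.24 0.56 0 0 0 0;-0.24 0.56 0 0 0 0;-0.23 0.56 0 0 0 0;0 0 0 0 0 0.0511;0 0 0 0 0 0.0511;0 0 0 0 0 0.0511;0 0 0 0 0 0.0511;0 0 0 0 0 0.0511;0 0 0 0 0 0.0511;0 0 0 0 0 0.0511;0 0 0 0 0 0.0511;0 0 0 0 0 0;0 0 0 0 0 0' 0.5 3
python3 - <<'E'
from h import *
c=dict(np.load('pics/top0.npz'));P=cloud(c);b=P[...,2]
q=(b>60)&(b<900)&(P[...,0]>540)&(P[...,1]>-80)&(P[...,1]<70)&(P[...,0]<760);print('max z near',np.percentile(P[q][:,2],[50,99,100]))
c=save('wrist','w3');P=cloud(c);b=P[...,2];q=(b>97)&(b<108)&(np.hypot(P[...,0]-652,P[...,1]-147)<25);print('knob',q.sum(),P[q].min(0),P[q].max(0))
E
```

```text
clock: 13.3
eef_pos: [653.6, 147.5, 152.4]
eef_rot: [-3.141, 0.001, 0.382]
wrist_force: [-0.5, 0.9, 0.5]
finger_gap: 47.1
finger_force: 0.0
max z near [ 92.04517017 113.2178959  117.0580825 ]
knob 185 [647.02054917 139.49264997  97.58968346] [661.24326467 154.06998423 105.38436288]
```

```bash
python3 -m creep '0 0 0.4 0 0 0;0 0 0.4 0 0 0;0 0 0.4 0 0 0;0 0 0.3 0 0 0;0 0 0.15 0 0 0;0 0 0 0 0 0;0 0 0 0 0 0'; python3 -m creep '0 0 0 0 0 0;0 0 0 0 0 0;0 0 0 0 0 0;0 0 0 0 0 0' 0.8 3
```

```text
clock: 14.22
eef_pos: [654.0, 147.6, 87.7]
eef_rot: [3.141, -0.001, 0.378]
wrist_force: [0.1, -0.2, 0.3]
finger_gap: 46.8
finger_force: 0.0
clock: 14.72
eef_pos: [653.7, 147.6, 87.1]
eef_rot: [-3.142, -0.0, 0.378]
wrist_force: [0.2, -0.2, 0.9]
finger_gap: 18.9
finger_force: 0.0
```

```bash
python3 -m creep '-0.004 -0.158 0 0 0 -0.017;-0.004 -0.158 0 0 0 -0.017;-0.004 -0.158 0 0 0 -0.017;-0.004 -0.158 0 0 0 -0.017;-0.004 -0.158 0 0 0 -0.017;-0.004 -0.158 0 0 0 -0.017;-0.004 -0.158 0 0 0 -0.017;-0.004 -0.158 0 0 0 -0.017;-0.004 -0.158 0 0 0 -0.017;-0.004 -0.158 0 0 0 -0.017;-0.004 -0.158 0 0 0 -0.017;-0.004 -0.158 0 0 0 -0.017;-0.004 -0.158 0 0 0 -0.017;-0.004 -0.158 0 0 0 -0.017;-0.004 -0.158 0 0 0 -0.017;-0.004 -0.158 0 0 0 -0.017;-0.004 -0.158 0 0 0 -0.017;-0.004 -0.158 0 0 0 -0.017;-0.004 -0.158 0 0 0 -0.017;-0.004 -0.158 0 0 0 -0.017'
```

```text
clock: 17.23
eef_pos: [558.5, 221.6, 87.2]
eef_rot: [3.141, -0.0, 1.448]
wrist_force: [0.9, 0.7, -0.6]
finger_gap: 19.0
finger_force: 0.4
```

```bash
python3 -m creep '-0.004 -0.158 0 0 0 -0.017;-0.004 -0.158 0 0 0 -0.017;-0.004 -0.158 0 0 0 -0.017;-0.004 -0.12 0 0 0 -0.015;0 0 0 0 0 0;0 0 0 0 0 0'; python3 -m creep '0 -0.03 0 0 0 0;0 -0.02 0 0 0 0;0 0 0 0 0 0;0 0 0 0 0 0'
```

```text
clock: 17.98
eef_pos: [534.9, 222.0, 87.2]
eef_rot: [3.141, 0.0, 1.653]
wrist_force: [0.0, 0.1, 0.2]
finger_gap: 18.9
finger_force: 0.0
clock: 18.48
eef_pos: [532.8, 221.8, 87.1]
eef_rot: [-3.142, 0.0, 1.654]
wrist_force: [-0.7, -0.5, 0.4]
finger_gap: 18.9
finger_force: 0.2
```

```bash
python3 -m creep '0 -0.025 0 0 0 0;0 0 0 0 0 0;0 0 0 0 0 0';python3 -m creep '0 -0.025 0 0 0 0;0 0 0 0 0 0;0 0 0 0 0 0'; python3 -m creep '0 -0.02 0 0 0 0;0 0 0 0 0 0;0 0 0 0 0 0'
```

```text
clock: 18.85
eef_pos: [531.9, 221.8, 87.1]
eef_rot: [3.141, -0.0, 1.654]
wrist_force: [1.7, 0.6, -0.5]
finger_gap: 19.2
finger_force: 1.1
clock: 19.23
eef_pos: [531.3, 221.7, 87.2]
eef_rot: [3.14, -0.0, 1.654]
wrist_force: [6.0, 1.5, -2.8]
finger_gap: 19.9
finger_force: 3.0
clock: 19.6
eef_pos: [530.5, 221.6, 87.2]
eef_rot: [3.14, -0.0, 1.654]
wrist_force: [5.7, 0.3, -3.0]
finger_gap: 21.3
finger_force: 3.0
```

```bash
python3 -m creep '0 0 0 0 0 0;0 0 0 0 0 0;0 0 0 0 0 0;0 0 -0.4 0 0 0;0 0 -0.6 0 0 0;0 0 -0.5 0 0 0;0 0 0 0 0 0' 0.5 10; python3 -m creep '0.36 0.01 0 0 0 0;0.36 0.01 0 0 0 0;0.36 0.01 0 0 0 0;0.36 0.01 0 0 0 0;0.32 0.01 0 0 0 0;0 0 0 0 0 0;0 0 0 0 0 0;0 0 0 0 0 0' 1 10
python3 - <<'E'
from h import *
c=save('wrist','w4');P=cloud(c);b=P[...,2];q=(b>97)&(b<108)&(np.hypot(P[...,0]-534,P[...,1]-222)<25);print('knob',q.sum(),P[q].min(0) if q.any() else'',P[q].max(0)if q.any() else'')
q=(b>48)&(b<58)&(np.hypot(P[...,0]-527,P[...,1]-292)<18);print('pad',q.sum(),P[q].min(0) if q.any() else'',P[q].max(0)if q.any() else'')
cv2.imwrite('pics/w4c.png',c['color'][:,:,::-1])
E
```

```text
clock: 20.48
eef_pos: [530.7, 221.9, 149.3]
eef_rot: [3.138, -0.001, 1.654]
wrist_force: [0.2, 1.3, 0.5]
finger_gap: 47.1
finger_force: 0.0
clock: 21.48
eef_pos: [526.3, 291.5, 147.1]
eef_rot: [3.142, 0.0, 1.653]
wrist_force: [0.3, 0.1, 0.6]
finger_gap: 0.6
finger_force: 0.0
knob 16 [531.81802754 215.86254024  97.31702768] [533.72415904 229.96907599 103.82349131]
pad 970 [515.09772188 274.11171848  48.03885443] [543.16510431 306.4541088   55.00320391]
```

View pics/w4c.png

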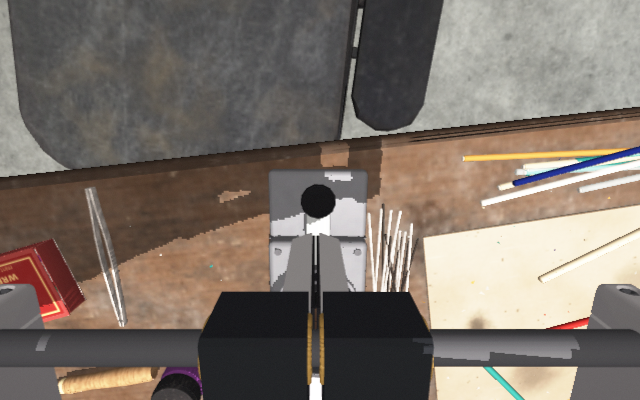

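The wrist view has the pad at px (318,201) just in front of the fingertips. The fingers hide the filter, so I'll locate the pad here and check the filter and knob in the top and side views.

Run:
```python
from h import *
c=dict(np.load('pics/w4.npz'));g=cv2.cvtColor(c['color'],cv2.COLOR_RGB2GRAY)
b=cv2.inRange(g,0,50);b[:175]=0;b[225:]=0;b[:,:290]=0;b[:,345:]=0
k=max(cv2.findContours(b,0,1)[0],key=cv2.contourArea);(u,v),r=cv2.minEnclosingCircle(k);print('pad',u,v,r,world(c,u,v,53),world(c,u+r,v,53)-world(c,u-r,v,53))
a=save('top','top4')['color'][100:260,230:390];s=save('side','side4')['color'][190:300,290:440]
cv2.imwrite('pics/chk4.png',np.hstack([cv2.resize(a,(400,400)),cv2.resize(s,(400,400))])[:,:,::-1])
```

```text
pad 317.8044128417969 200.75830078125 17.188905715942383 [528.83882953 293.11141661  53.        ] [27.73151015  2.30472237  0.        ]
```

View pics/chk4.png

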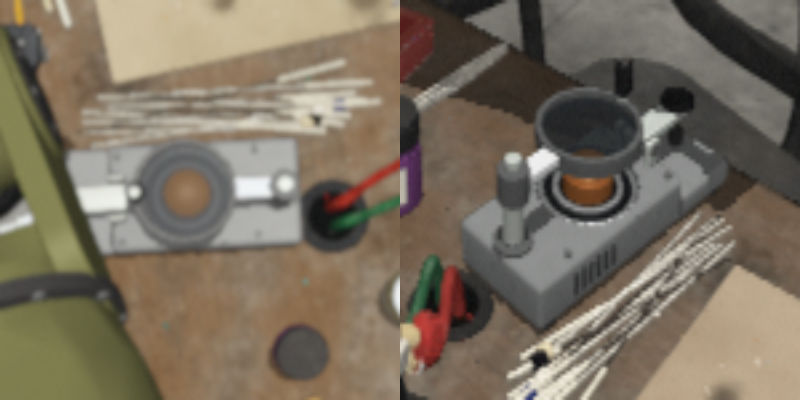

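The filter is home over the ring, with the cabochon visible through it and centred (top-view crop (187,192)). Both jars look undisturbed. Next is the key press.

```bash
python3 -m creep '0.02 0.04 0.4 0 0 0;0 0 0.5 0 0 0;0 0 0.5 0 0 0;0 0 0.4 0 0 0;0 0 0.25 0 0 0;0 0 0.12 0 0 0;0 0 0.05 0 0 0;0 0 0 0 0 0;0 0 0 0 0 0' 1 20; python3 -m creep '0 0 0.06 0 0 0;0 0 0.06 0 0 0;0 0 0.06 0 0 0;0 0 0.05 0 0 0;0 0 0 0 0 0;0 0 0 0 0 0'
```

```text
clock: 22.75
eef_pos: [527.9, 292.9, 58.7]
eef_rot: [3.141, -0.0, 1.654]
wrist_force: [-0.9, -0.4, -0.6]
finger_gap: 0.4
finger_force: 0.0
clock: 23.5
eef_pos: [527.8, 293.1, 49.3]
eef_rot: [3.141, -0.0, 1.654]
wrist_force: [-0.7, 3.0, 3.6]
finger_gap: 0.5
finger_force: 2.3
```

```bash
python3 -m creep '0 0 0.06 0 0 0;0 0 0.05 0 0 0;0 0 0.04 0 0 0;0 0 0 0 0 0;0 0 0 0 0 0'; python3 -m creep '0 0 0.02 0 0 0;0 0 0 0 0 0;0 0 0 0 0 0'
```

```text
clock: 24.12
eef_pos: [527.8, 293.2, 43.3]
eef_rot: [3.141, -0.001, 1.654]
wrist_force: [-1.9, 4.1, 6.0]
finger_gap: 0.8
finger_force: 3.5
clock: 24.5
eef_pos: [527.9, 293.3, 42.9]
eef_rot: [3.141, -0.001, 1.654]
wrist_force: [-3.0, 4.2, 9.2]
finger_gap: 0.6
finger_force: 5.1
```

```bash
python3 -m creep '0 0 0.015 0 0 0;0 0 0 0 0 0;0 0 0 0 0 0;0 0 0 0 0 0'
python3 - <<'E'
from h import *
c=save('side','side5')['color'];cv2.imwrite('pics/side5c.png',cv2.resize(c[190:300,290:440],(800,586),interpolation=cv2.INTER_CUBIC)[:,:,::-1])
print(manip.read_state()['wrist_force'],manip.read_state()['eef_pos'])
E
```

```text
clock: 25.0
eef_pos: [528.0, 293.3, 42.7]
eef_rot: [3.14, -0.001, 1.654]
wrist_force: [-2.9, 3.4, 13.2]
finger_gap: 0.6
finger_force: 6.9
[-3.45620958  3.77204595 13.42304602] [527.94298974 293.30977535  42.65788621]
```

View pics/side5c.png

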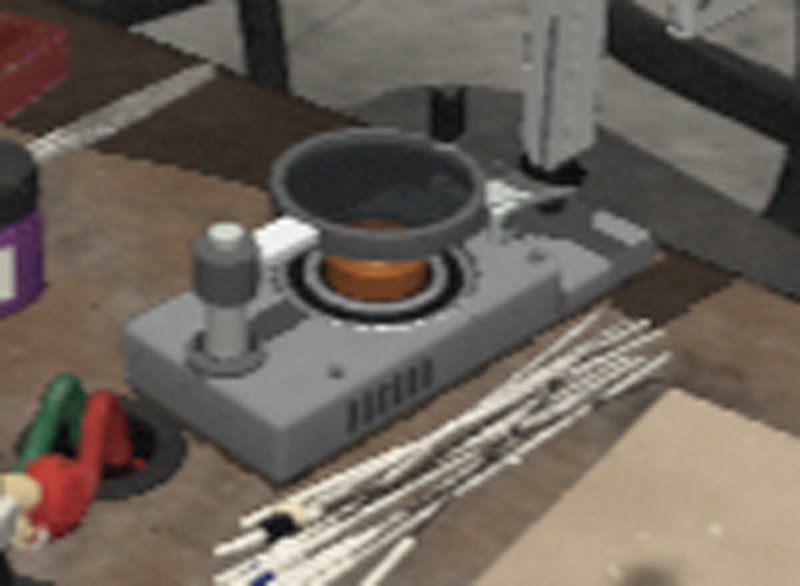

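The fingertips are on the pad at crop (550,170), the lever is tilted down, and the filter is still home over the cabochon. Force now rises about 4 N for 0.2 mm of travel, so the key is on its stop at about 13 N.

```bash
python3 -c "from cell import manip; print(manip.sign_off())"
```

```text
the job is handed in; nothing more can be done
None
```

The job is handed in at about 25 s: the cabochon is released in the locating ring, the filter is home against its stop, and the fingertips are still holding the lamp key on its stop at about 13 N. I didn't move the jars, and I judged the key fully down from the force and travel because the lamp itself wasn't visible in the camera views.

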